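# Clamp a pipe coupling in a V-jaw vise

### The job

Stand the white pipe coupling upright on the bed of the blue vise, between its V and its sliding jaw, and let go of it. Then push the jaw up by its black lug until it presses the coupling home, centred against both faces of the V: firmly, with about 15 N on the coupling (over 30 N would crack the plastic). Leave it clamped there, and leave the other things on the table where they are.

Things in the scene. Friction and masses are not known exactly. Their poses are not given: they have to be found in the camera images.
- coupling_center (a point): centre, half-way up, of the white plastic pipe coupling: a plain upright round part, 48 mm in diameter, 50 mm tall, about 30 g; it stands on the table; z axis = its own axis. Solid to the touch (do not grip inside the bore)
- vise: small blue vise fixed to the table; origin on the table under its bed; x points from the sliding jaw towards the V, y across the vise (left when looking along x), z up. Bed from x = -113 to +107 mm, 80 mm wide, its top 12 mm above the table. At its +x end a grey steel V block (upright 90-degree V, opening to -x, symmetric about y = 0) on a fixed blue jaw with a screw
- v_left: left (+y) half of the V block, one polished, slippery face (friction about 0.12), 32 mm high on the bed; the pose given is only that of the vise. The V block is set somewhere along 16 mm of slide, which is not measured: must be felt or seen. The faces meet at x = 69-d mm and end at x = 48-d, y = +-21 mm, backs to y = +-29; d = 0 to 16, fixed during the work
- v_right: right (-y) half of the V block, as the left; the pose given is only that of the vise. A coupling that bears fully on both faces has its axis at x = 35-d mm, y = 0 in the vise's frame
- jaw_face (a point): centre of the flat steel pressing face of the sliding jaw (50 mm wide, 31 mm high), which looks along the vise's +x. It slides only along the vise's x: fully open at x = -55 mm in the vise's frame (it starts within 12 mm of that), at x = 11-d mm against a fully seated coupling. The slide is stiff: about 6 N of drag (plus 8 N per m/s); it stays where it is left
- jaw_lug (a point): middle of the back (-x side) of the black upright lug on the jaw, to push on; 22 mm behind the pressing face, 67 mm above the table. The lug is 10 mm thick, 44 mm wide, from 43 to 91 mm above the table. The blue jaw body under it is 44 mm wide, reaches 45 mm behind the face, top 44 mm above the table
- jaw: the whole sliding jaw with face and lug; origin at the foot of its pressing face, at table height; axes as the vise's
- coupling: the white coupling of coupling_center; origin at the centre of its underside, z up along its axis
- primer_can: tin of primer with a black cap, 66 mm in diameter, 84 mm tall, beside the vise: leave alone; origin under its centre
- thread_tape: flat roll of red and white thread tape, 49 mm in diameter, 17 mm high, beside the vise: leave alone; origin under its centre
- tape_measure: yellow tape measure 39 x 81 x 68 mm, behind the vise: leave alone; origin under its centre
Things that resemble listed ones, but are neither listed nor needed, are in the scene too. Leave any green or orange look-alike of the coupling alone.

How it is judged:
By the outcome, as a careful person would: the job done as asked, in the order asked, and still so for the second after the job is handed in, with the robot touching nothing.
It also fails if it takes over 64 s, if anything falls off the work surface, if the arm or the gripper's body presses on something with over 40 N, if the wrist force passes 120 N, or if a joint passes its speed limit or range.

### The arm

A 6-joint arm with a two-finger parallel gripper is mounted at the origin on a cart in front of the work surface, level with it; the furniture and walls round the work are solid. World frame = base frame: x ahead of the robot, y to its left, z up, the work surface at z = 0. Lengths are in mm, angles in rad, forces in N, time in s.
With the tool pointing down it reaches from about 275 to 750 mm from the base axis. Payload 10.2 kg.
Tool frame: the origin (TCP) lies between the finger pads; the fingertips stand ctrl.tip_extent ahead of it and the grasp point (between the pads) lies 11 mm behind it (ctrl.tip_extent is the distance from the TCP to the fingertips, in mm); z points along the fingers, y is the line along which they close (so a half turn about z gives the same grasp; the last joint's range is limited). The gripper opens to 88 mm and grips with 3 to 60 N. Pads are 18 mm wide; open, the fingers measure 123 mm over their backs; the gripper's body (75 mm by 187 mm) begins 45 mm behind the grasp point.
Start: joints at [0.942, 0.313, 1.498, -0, 1.331, -0.223], TCP at [207.259, 482.364, 246.72] pointing down, gripper open.
Joint ranges: [-2.94, 2.94], [-0.97, 2.17], [0.19, 2.56], [-1.23, 4.37], [0.02, 3.11], [-2.88, 2.88]. Speed limits (rad/s): [2.39, 2.39, 3.01, 3.14, 3.14, 3.14].

### API

Orientations are given as a unit quaternion [x, y, z, w].
In Python, from station import ctrl, vision, sign_off gives the robot as it stands. The module is installed in compiled form; this text tells all that it offers.
- The arm moves only by the tool step_arm, never from a script. Its arguments are lists of equal length, an entry for each row: "delta_pos": the shift along the tool's x, y, z scaled (see below), a list of three; "twist": the turn, a rotation vector about the tool's x, y, z scaled (see below), a list of three; "fingers": the finger opening in mm, from 0 to 88.1. A call has 1 to 8 rows; each row is the pose to reach, as a shift and turn from the pose commanded when the call began, along the tool's axes at that moment, turning the shorter way round; what a row does not reach only later rows make up. The controller multiplies each number of a shift by 250 mm and each number of a turn by pi rad. A row lasts 1/10 s, in which the tool goes at most 50 mm and 8.59 degrees, less where a joint would pass 70% of its speed; a pose out of reach is approached as far as the arm can. A call with a number of a shift or a turn outside -1 to 1 is refused whole. A call with a gripper value outside its range is refused whole. The fingers move at their own pace and stop on an object; the grip force is fixed at half the most. Time passes only in rows, so rows that repeat a pose let the fingers close. It gives the time, the measured TCP pose, the force, the opening and the grip force at its end, in the units of the state.
- ctrl.observe(): the state, without advancing time (a new reading comes with each control period).
- vision.capture(name): name is "scene" or "top" or "wrist"; returns a dict with "color" (480x640x3 uint8, blue, green, red), "fx", "fy", "cx", "cy" (pixels), "k1" (the pictures are not rectified: a ray, as slopes to the right and down, at radius r is drawn at 1 + k1 r^2 times it, then the intrinsics apply), "view" (4x4, takes a point from world to camera coordinates); the wrist camera has in their place "tool_from_camera" (4x4, takes a point from camera to tool coordinates, whose origin is the TCP and whose axes are the flange's). Camera axes: x right, y down, z forward; pixel columns grow to the right and rows downward; lengths in mm; the calibration is good to about 2 mm. A picture is of the moment at which its call begins: read the wrist's pose just before it. There is no depth.
- sign_off(): hands the job in; it is judged then, once.
The state is a dict: "t": time; "q": joint angles; "qd": joint speeds; "joint_efforts": joint torques, N m; "eef_pos": TCP position; "orientation": TCP orientation; "contact_force": force on the tool from outside, world axes, zero at the start; "ft_torque": the same for the moment, N m; "gripper_width": finger opening in mm; "gripper_force": force on a finger pad.
Only numpy, scipy, OpenCV 4.12 (cv2) and the standard library are available. Lean on these libraries where they do the work, as an engineer would, in place of code of your own. Each camera call takes 0.05 s, during which the arm holds its last target. There are 200 camera calls.

## Working session

There is one attempt and no reset: what is moved stays moved. The work goes in short steps, Python scripts to look and compute and a tool call to move; the robot and the scene stay as the last step left them, time stands still between calls to the robot, and variables do not carry over. Pictures are saved under pics/ and viewed, at most 10 in all, crops included, and the job is handed in when it is done.

Besides the shell and the picture viewer there is one more tool, called after "Emit:" as name(argument=value, ...) on one line, values as JSON. step_arm: Moves the arm, as the interface text tells. Its arguments: {"type":"object","properties":{"delta_pos":{"type":"array"},"twist":{"type":"array"},"fingers":{"type":"array"}},"required":["delta_pos","twist","fingers"]}

```bash
mkdir -p pics; cat > h.py <<'E'
import numpy as np, cv2
from scipy.spatial.transform import Rotation as R
from station import ctrl, vision
def ray(c,uv,st=None):
    "origin, direction in world of pixel"
    K=np.array([[c["fx"],0,c["cx"]],[0,c["fy"],c["cy"]],[0,0,1.]])
    p=cv2.undistortPoints(np.array([[uv]],float),K,np.array([c["k1"],0,0,0,0.]))[0,0]
    d=np.array([p[0],p[1],1.])
    if "view" in c: T=np.linalg.inv(np.array(c["view"]))
    else:
        T=np.eye(4);T[:3,:3]=R.from_quat(st["orientation"]).as_matrix();T[:3,3]=st["eef_pos"];T=T@np.array(c["tool_from_camera"])
    return T[:3,3],T[:3,:3]@d
def at(c,uv,z,st=None):
    o,d=ray(c,uv,st); return o+d*(z-o[2])/d[2]
def proj(c,P,st=None):
    if "view" in c: V=np.array(c["view"])
    else:
        T=np.eye(4);T[:3,:3]=R.from_quat(st["orientation"]).as_matrix();T[:3,3]=st["eef_pos"];V=np.linalg.inv(T@np.array(c["tool_from_camera"]))
    K=np.array([[c["fx"],0,c["cx"]],[0,c["fy"],c["cy"]],[0,0,1.]])
    rv=cv2.Rodrigues(V[:3,:3])[0]
    return cv2.projectPoints(np.atleast_2d(np.array(P,float)),rv,V[:3,3],K,np.array([c["k1"],0,0,0,0.]))[0][:,0]
def shot(name,fn):
    st=ctrl.observe(); c=vision.capture(name); cv2.imwrite(f"pics/{fn}.png",c["color"])
    import pickle; pickle.dump((st,c),open(f"pics/{fn}.pkl","wb")); return st,c
def load(fn):
    import pickle; return pickle.load(open(f"pics/{fn}.pkl","rb"))
E
python3 - <<'E'
from h import *
print(ctrl.observe(), ctrl.tip_extent)
for n in("top","scene","wrist"):
    st,c=shot(n,n+"0"); print({k:v for k,v in c.items() if k!="color"})
E
```

```text
{'t': 0.0, 'q': array([ 9.41646761e-01,  3.13419250e-01,  1.49841532e+00,  2.74395162e-05,
        1.33098391e+00, -2.23407324e-01]), 'qd': array([ 0.00040314,  0.00028921, -0.00043109, -0.0004779 , -0.00033739,
        0.00111544]), 'joint_efforts': array([ 4.32160368e-04, -4.02212369e+01, -2.52276510e+01,  6.93765306e-02,
        3.52018664e-02, -1.01149872e-04]), 'eef_pos': array([207.09039596, 482.18416828, 246.184985  ]), 'orientation': array([ 2.01485560e-01,  9.79491293e-01, -5.52555109e-04, -2.65563521e-04]), 'contact_force': array([0.48564642, 0.26294697, 0.35447123]), 'ft_torque': array([0.00190941, 0.01758552, 0.04449899]), 'gripper_force': 0.0, 'gripper_width': 87.55960384470005} 8.0
{'fx': 457.3497989123407, 'fy': 457.3497989123407, 'cx': 322.7167049636229, 'cy': 238.87465456708, 'k1': -0.11278259384833678, 'view': array([[-2.53453411e-02, -9.99667194e-01,  4.80784091e-03,
         4.82554382e+01],
       [-9.84928564e-01,  2.41479595e-02, -1.71267624e-01,
         5.95659451e+02],
       [ 1.71094526e-01, -9.07621619e-03, -9.85212812e-01,
         9.47506883e+02],
     
[... 355 characters left out ...]
4031e-01,
         4.40331083e+02],
       [ 6.73920629e-01,  3.06888790e-01, -6.72049296e-01,
         5.48538218e+02],
       [ 0.00000000e+00,  0.00000000e+00,  0.00000000e+00,
         1.00000000e+00]])}
{'fx': 405.4950031543495, 'fy': 405.4950031543495, 'cx': 322.66700907871297, 'cy': 237.12146233449445, 'k1': -0.06740147232214293, 'tool_from_camera': array([[-1.00620186e-03, -9.66166284e-01, -2.57918010e-01,
         6.57734316e+01],
       [ 9.99999333e-01, -1.11861340e-03,  2.89104917e-04,
        -1.30330698e-01],
       [-5.67833965e-04, -2.57917547e-01,  9.66166764e-01,
        -1.38244728e+02],
       [ 0.00000000e+00,  0.00000000e+00,  0.00000000e+00,
         1.00000000e+00]])}
```

View pics/top0.png

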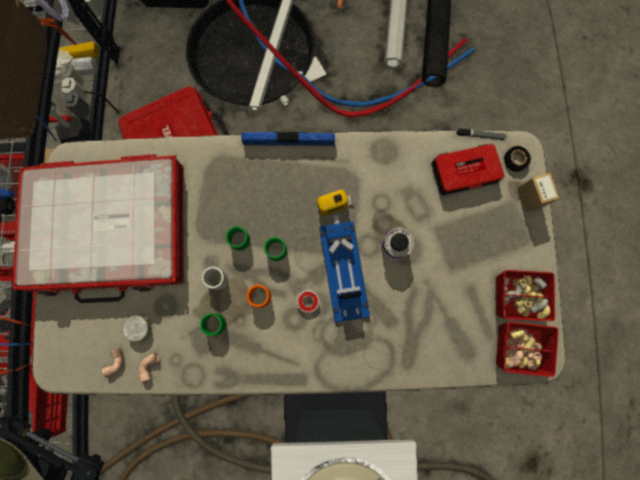

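View pics/scene0.png

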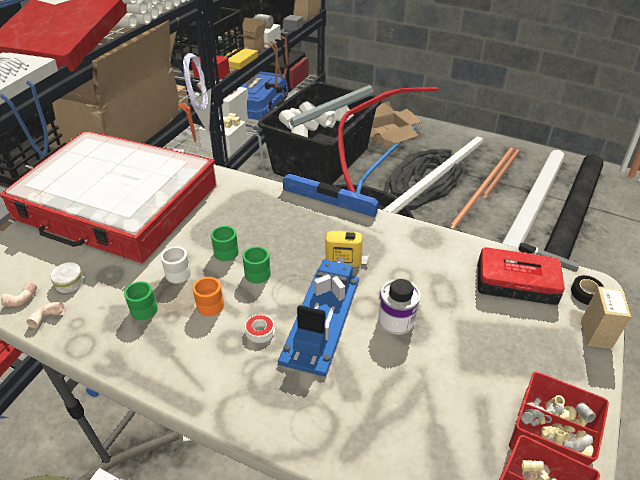

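Candidates in the top view for the coupling:
- white cylinder at (213,278)
- whitish jar or lid at (135,328)
- green look-alikes at (238,238), (275,248) and (213,324)
- orange look-alike at (259,295)
- thread tape at (308,300)

The plain white tube at (213,278), which is (175,264) in the scene view, fits the description. I'll check it and the vise in one close crop.

```bash
python3 - <<'E'
from h import *
st,c=load("top0"); _,s=load("scene0")
a=cv2.resize(c["color"][250:310,175:255],None,fx=5,fy=5,interpolation=cv2.INTER_CUBIC)
b=cv2.resize(c["color"][210:330,310:380],(350,600),interpolation=cv2.INTER_CUBIC)
d=cv2.resize(s["color"][235:295,135:215],(400,300),interpolation=cv2.INTER_CUBIC)
cv2.imwrite("pics/crop1.png",np.hstack([np.vstack([a,d]),b]))
for uv,z in(((213,272),50),((213,288),0),((135,328),20)): print(uv,at(c,uv,z))
for uv,z in(((175,250),50),((176,281),0)): print(uv,at(s,uv,z))
E
```

```text
(213, 272) [529.72371058 273.50669372  50.        ]
(213, 288) [498.509339  284.8324572   0.       ]
(135, 328) [410.89059681 456.28702465  20.        ]
(175, 250) [529.68780628 279.90966891  50.        ]
(176, 281) [501.73578728 268.39195484   0.        ]
```

View pics/crop1.png

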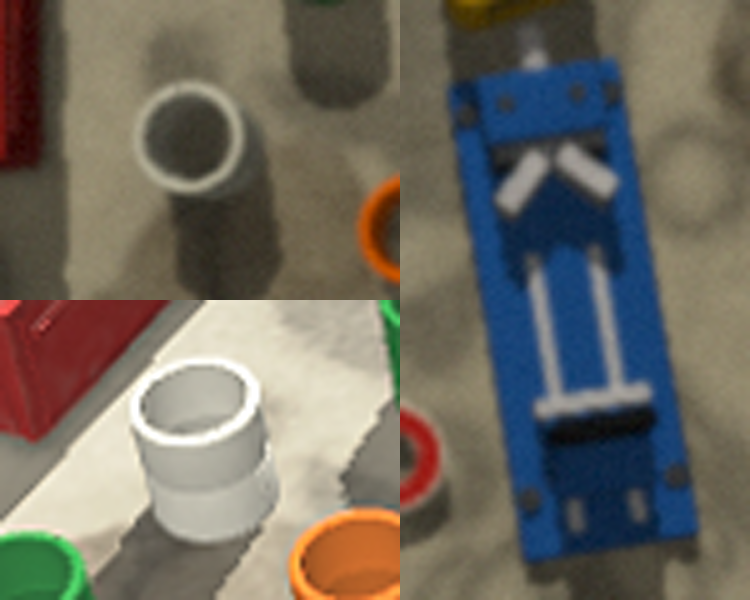

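The crop confirms a white tube at top px (213,277) with the vise at about (345,272). The vise's +x points away from the robot. Next are rough poses from the crop corners.

```bash
python3 - <<'E'
from h import *
st,c=load("top0")
print("coup",at(c,(213,277.4),50))
for n,uv,z in (("nearL",(335,322),12),("nearR",(369.4,316),12),("jawfaceL",(337,292.4),43),("jawfaceR",(360,288),43),("Vmid",(340.6,240),44),("VL",(330,251),44),("VR",(353,247.5),44),("can",(399,241),84),("g1",(238,237),50),("g2",(275,247),50),("g3",(213,323),50),("or",(259,294),50),("tape",(308,300),17)): print(n,at(c,uv,z).round(0))
print(R.from_quat(st["orientation"]).as_matrix().round(2))
E
```

```text
coup [517.96488326 273.37033107  50.        ]
nearL [416.  11.  12.]
nearR [427. -66.  12.]
jawfaceL [480.   5.  43.]
jawfaceR [488. -45.  43.]
Vmid [594.  -6.  44.]
VL [571.  18.  44.]
VR [577. -33.  44.]
can [ 582. -128.   84.]
g1 [606. 219.  50.]
g2 [581. 138.  50.]
g3 [420. 273.  50.]
or [480. 173.  50.]
tape [466.  69.  17.]
[[-0.92  0.39 -0.  ]
 [ 0.39  0.92 -0.  ]
 [ 0.   -0.   -1.  ]]
```

Emit:
step_arm(delta_pos=[[-0.2, -0.04, 0.04], [-0.4, -0.08, 0.08], [-0.6, -0.12, 0.12], [-0.8, -0.16, 0.16], [-0.95, -0.18, 0.2], [-1.0, -0.19, 0.25], [-1.0, -0.19, 0.25]], twist=[[0, 0, -0.04], [0, 0, -0.08], [0, 0, -0.12], [0, 0, -0.16], [0, 0, -0.165], [0, 0, -0.165], [0, 0, -0.165]], fingers=[88, 88, 88, 88, 88, 88, 88])

```text
t: 0.85
eef_pos: [418.4, 338.8, 182.4]
orientation: [-0.055, 0.998, -0.001, -0.002]
contact_force: [-0.1, 0.7, 0.3]
gripper_width: 88.0
gripper_force: 0.0
```

```bash
cat >> h.py <<'E'
def delta(P,yaw=None):
    "units for step_arm to world TCP P, tool y at yaw"
    st=ctrl.observe(); Rm=R.from_quat(st["orientation"])
    print("pos",st["eef_pos"].round(1),"toolx deg",np.degrees(np.arctan2(*Rm.as_matrix()[1::-1,0])).round(2),"t",round(st["t"],2),"F",st["contact_force"].round(1),"w",round(st["gripper_width"],1))
    print("delta",(Rm.inv().apply(np.array(P)-st["eef_pos"])/250).round(3))
    if yaw is not None:
        T=R.from_matrix(np.column_stack([[np.cos(yaw),np.sin(yaw),0],[np.sin(yaw),-np.cos(yaw),0],[0,0,-1]]))
        print("twist",((Rm.inv()*T).as_rotvec()/np.pi).round(4))
E
python3 -c "
from h import *
delta([518,273,150],np.radians(-172.5))"
```

```text
pos [418.4 338.8 182.4] toolx deg -173.72 t 0.85 F [-0.1  0.7  0.3] w 88.0
delta [-0.368 -0.305  0.129]
twist [-0.0004 -0.0011 -0.0068]
```

Emit:
step_arm(delta_pos=[[-0.12, -0.1, 0.04], [-0.24, -0.2, 0.08], [-0.37, -0.3, 0.13], [-0.37, -0.3, 0.13], [-0.37, -0.3, 0.13]], twist=[[0, 0, -0.007], [0, 0, -0.007], [0, 0, -0.007], [0, 0, -0.007], [0, 0, -0.007]], fingers=[88, 88, 88, 88, 88])

```text
t: 1.35
eef_pos: [517.6, 277.0, 151.8]
orientation: [-0.067, 0.998, 0.0, -0.0]
contact_force: [-0.1, -0.2, 0.7]
gripper_width: 88.2
gripper_force: 0.0
```

```bash
python3 - <<'E'
from h import *
st,c=shot("wrist","w1"); delta([518,273,150])
for z in(50,0): print(proj(c,[[518,273,z]],st))
E
```

```text
pos [517.3 277.4 152.2] toolx deg -172.21 t 1.4 F [-0.1  0.3 -0.3] w 88.2
delta [-0.    -0.018  0.009]
[[316.3667837  239.69474757]]
[[317.32656372 221.71293093]]
```

View pics/w1.png

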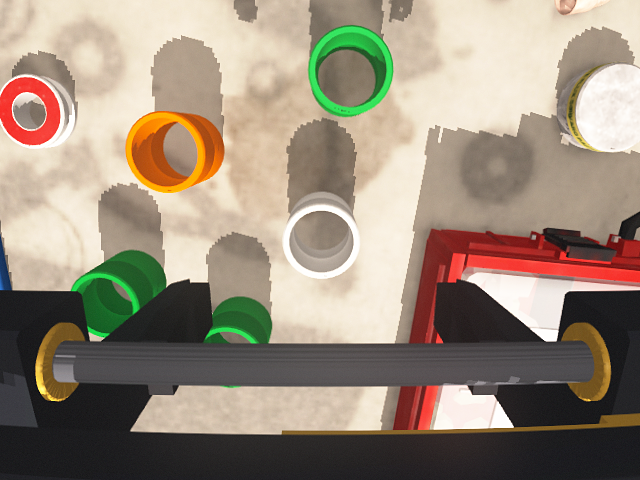

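White coupling's rim is centred at (321,236), and the red case's near corner at about (430,232) is close to where the right finger will go. I'll measure that corner and refine the coupling position.

```bash
python3 - <<'E'
from h import *
st,c=load("w1"); _,t=load("top0")
g=c["color"].astype(int).min(2); 
m=np.uint8((g>190)*255); m[:185]=0;m[285:]=0;m[:,:275]=0;m[:,368:]=0
k=cv2.findContours(m,cv2.RETR_EXTERNAL,cv2.CHAIN_APPROX_NONE)[0]; k=max(k,key=cv2.contourArea)
print(cv2.fitEllipse(cv2.convexHull(k)), cv2.boundingRect(k))
for uv in((321,236),): print(at(c,uv,50,st))
for z in(0,40,60,80,100): print(z,at(c,(430,232),z,st).round(0),at(t,(181,284),z).round(0), at(c,(425,255),z,st).round(0))
E
```

```text
((932.7379150390625, 126.8826904296875), (158.44192504882812, 1459.0908203125), 79.0995101928711) (275, 185, 93, 100)
[515.29587044 275.50837238  50.        ]
0 [515. 357.   0.] [509. 359.   0.] [533. 357.   0.]
40 [506. 345.  40.] [506. 347.  40.] [522. 344.  40.]
60 [502. 338.  60.] [504. 341.  60.] [516. 338.  60.]
80 [497. 332.  80.] [503. 335.  80.] [511. 332.  80.]
100 [493. 326. 100.] [501. 328. 100.] [505. 326. 100.]
```

Emit:
step_arm(delta_pos=[[0.005, -0.011, 0.05], [0.005, -0.011, 0.1], [0.005, -0.011, 0.15], [0.005, -0.011, 0.2], [0.005, -0.011, 0.35], [0.005, -0.011, 0.5], [0.005, -0.011, 0.5], [0.005, -0.011, 0.5]], twist=[[0, 0, -0.04], [0, 0, -0.08], [0, 0, -0.12], [0, 0, -0.16], [0, 0, -0.16], [0, 0, -0.16], [0, 0, -0.16], [0, 0, -0.16]], fingers=[72, 72, 72, 72, 72, 72, 72, 72])

```text
t: 2.2
eef_pos: [517.3, 274.2, 28.1]
orientation: [-0.314, 0.949, 0.0, 0.0]
contact_force: [0.5, -0.5, 0.2]
gripper_width: 72.0
gripper_force: 0.0
```

```bash
python3 -c "
from h import *
delta([516.5,274.5,27])"
```

```text
pos [517.3 274.2  28.1] toolx deg -143.4 t 2.2 F [ 0.5 -0.5  0.2] w 72.0
delta [0.002 0.003 0.005]
```

Emit:
step_arm(delta_pos=[[0, 0, 0.004], [0, 0, 0.004], [0, 0, 0.004], [0, 0, 0.004], [0, 0, 0.004], [0, 0, 0.004], [0, 0, 0.004], [0, 0, 0.004]], twist=[[0, 0, 0], [0, 0, 0], [0, 0, 0], [0, 0, 0], [0, 0, 0], [0, 0, 0], [0, 0, 0], [0, 0, 0]], fingers=[40, 40, 40, 40, 40, 40, 40, 40])

```text
t: 3.0
eef_pos: [518.1, 273.2, 26.8]
orientation: [-0.313, 0.95, 0.0, 0.001]
contact_force: [-1.8, 1.0, 6.9]
gripper_width: 47.5
gripper_force: 30.0
```

Emit:
step_arm(delta_pos=[[0, 0, -0.15], [0, 0, -0.35], [0, 0, -0.5], [0.1, -0.15, -0.6], [0.22, -0.3, -0.69], [0.32, -0.45, -0.69], [0.43, -0.59, -0.69], [0.43, -0.59, -0.69]], twist=[[0, 0, 0], [0, 0, 0], [0, 0, 0], [0, 0, 0.04], [0, 0, 0.08], [0, 0, 0.12], [0, 0, 0.16], [0, 0, 0.16]], fingers=[40, 40, 40, 40, 40, 40, 40, 40])

```text
t: 3.8
eef_pos: [519.1, 86.3, 198.6]
orientation: [-0.063, 0.998, -0.0, 0.0]
contact_force: [-0.0, 0.4, 0.4]
gripper_width: 47.4
gripper_force: 30.0
```

```bash
python3 - <<'E'
from h import *
st,c=shot("wrist","w2"); delta([520,90,200])
E
```

```text
pos [519.1  88.5 198.5] toolx deg -172.51 t 3.85 F [ 0.1  0.1 -0.2] w 47.1
delta [-0.004  0.005 -0.006]
```

View pics/w2.png

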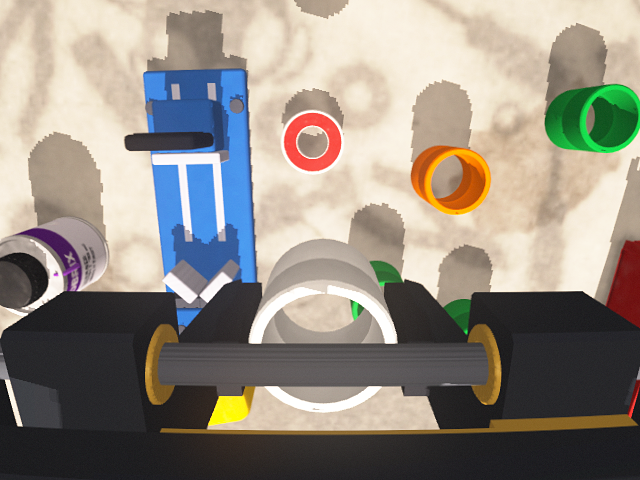

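The vise is clear in view. Bed near corners are at (144,72) and (246,69), the V tops near (202,283), and the jaw face near (190,160). One zoom will give exact pixels.

```bash
python3 - <<'E'
from h import *
st,c=load("w2"); im=c["color"]
a=cv2.resize(im[60:180,115:265],(750,600),interpolation=cv2.INTER_CUBIC)
b=cv2.resize(im[220:310,150:265],(690,540),interpolation=cv2.INTER_CUBIC)
cv2.imwrite("pics/c2a.png",a); cv2.imwrite("pics/c2b.png",b)
E
```

```text
(no output)
```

View pics/c2a.png

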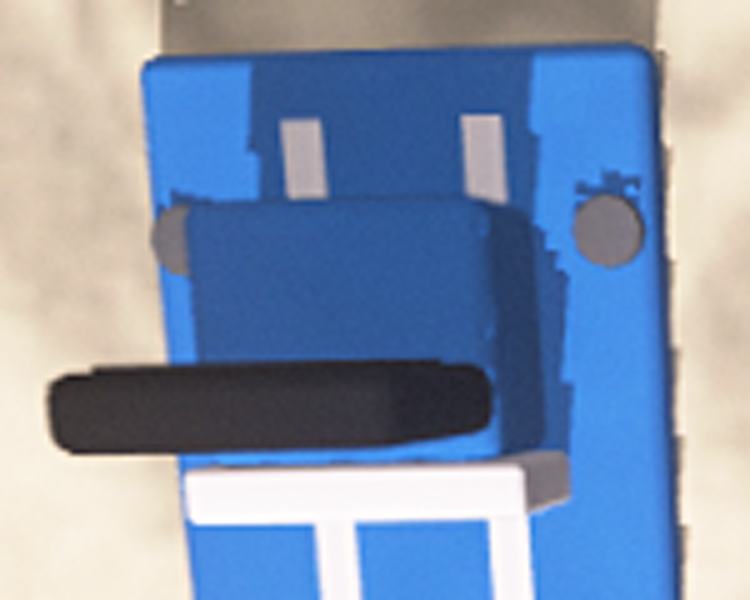

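View pics/c2b.png

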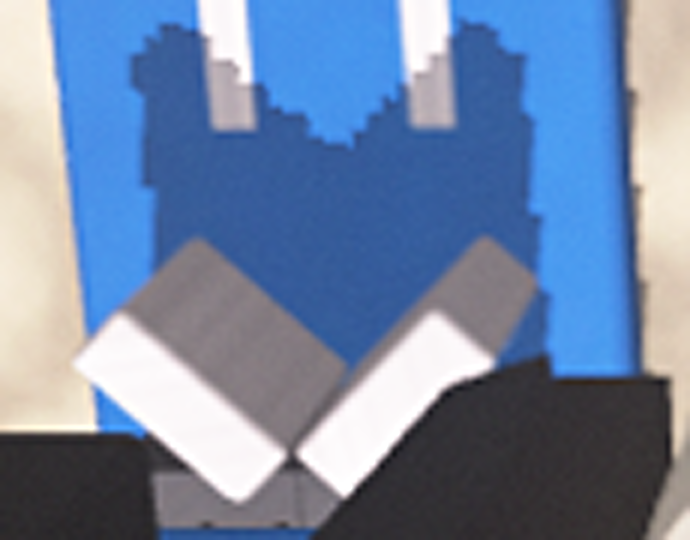

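```bash
python3 - <<'E'
from h import *
from scipy.optimize import least_squares
st,c=load("w2"); _,t=load("top0")
px=np.array([(144,72),(246,69),(153,164.4),(220.6,163),(153,101),(213,100),(170.8,272),(198.9,295.6),(222,272),(183.3,259.7),(207.8,280.8),(231.2,259.5)])
def mod(p):
    x,y,a,d,j=p
    L=np.array([(-113,-40,12),(-113,40,12),(j,-25,43),(j,25,43),(j-45,-22,44),(j-45,22,44),(48-d,-21,44),(69-d,0,44),(48-d,21,44),(48-d,-21,12),(69-d,0,12),(48-d,21,12)],float)
    Q=L.copy();Q[:,0]=x+np.cos(a)*L[:,0]-np.sin(a)*L[:,1];Q[:,1]=y+np.sin(a)*L[:,0]+np.cos(a)*L[:,1];return Q
r=least_squares(lambda p:(proj(c,mod(p),st)-px).ravel(),[535,-12,.13,8,-50],x_scale=[1,1,.01,1,1])
p=r.x;print("vise",p.round(3),"yawdeg",np.degrees(p[2]).round(2));print(r.fun.reshape(-1,2).round(1))
np.save("vise.npy",p)
print(proj(t,mod(p)).round(0)[:9])
E
```

```text
vise [ 5.34092e+02 -1.06390e+01  1.25000e-01  1.07790e+01 -4.43820e+01] yawdeg 7.16
[[-1.2 -0.5]
 [ 0.4  0.6]
 [ 0.7  0.4]
 [ 1.1  1.3]
 [-1.6 -0.8]
 [ 0.5 -0.8]
 [-1.6 -0.5]
 [-0.7  1.3]
 [ 0.9 -0.3]
 [-0.5 -1. ]
 [ 1.3  1.2]
 [ 0.6 -0.7]]
[[369. 316.]
 [333. 322.]
 [358. 286.]
 [335. 289.]
 [360. 307.]
 [340. 310.]
 [350. 249.]
 [339. 241.]
 [332. 252.]]
```

Emit:
step_arm(delta_pos=[[-0.01, -0.14, 0.05], [-0.02, -0.28, 0.15], [-0.028, -0.4, 0.25], [-0.028, -0.4, 0.4], [-0.028, -0.4, 0.52], [-0.028, -0.4, 0.52], [-0.028, -0.4, 0.52]], twist=[[0, 0, 0.002], [0, 0, 0.002], [0, 0, 0.002], [0, 0, 0.002], [0, 0, 0.002], [0, 0, 0.002], [0, 0, 0.002]], fingers=[40, 40, 40, 40, 40, 40, 40])

```text
t: 4.55
eef_pos: [539.8, -6.8, 69.0]
orientation: [-0.065, 0.998, 0.0, 0.0]
contact_force: [-0.0, -0.2, 0.2]
gripper_width: 47.1
gripper_force: 30.0
```

```bash
python3 -c "
from h import *
delta([539.1,-10,39.5],np.radians(-172.84)); shot('wrist','w3'); shot('top','t3'); shot('scene','s3')"
```

```text
pos [539.8  -6.8  69. ] toolx deg -172.55 t 4.55 F [-0.  -0.2  0.2] w 47.1
delta [ 0.005 -0.012  0.118]
twist [-0.      0.0001  0.0016]
```

Emit:
step_arm(delta_pos=[[0.005, -0.012, 0.03], [0.005, -0.012, 0.07], [0.005, -0.012, 0.1], [0.005, -0.012, 0.115], [0.005, -0.012, 0.118], [0.005, -0.012, 0.12], [0.005, -0.012, 0.12]], twist=[[0, 0, 0.002], [0, 0, 0.002], [0, 0, 0.002], [0, 0, 0.002], [0, 0, 0.002], [0, 0, 0.002], [0, 0, 0.002]], fingers=[40, 40, 40, 40, 40, 40, 40])

```text
t: 5.4
eef_pos: [538.1, -10.7, 38.8]
orientation: [-0.061, 0.998, 0.0, -0.001]
contact_force: [-6.6, 0.4, 12.0]
gripper_width: 47.5
gripper_force: 30.0
```

Emit:
step_arm(delta_pos=[[0, 0, -0.001], [0, 0, -0.001], [0, 0, -0.001], [0, 0, -0.001], [0, 0, -0.001], [0, 0, -0.001]], twist=[[0, 0, 0], [0, 0, 0], [0, 0, 0], [0, 0, 0], [0, 0, 0], [0, 0, 0]], fingers=[47, 50, 54, 60, 62, 62])

```text
t: 6.0
eef_pos: [538.5, -10.8, 38.4]
orientation: [-0.061, 0.998, 0.0, -0.0]
contact_force: [-0.5, -0.4, -0.2]
gripper_width: 62.1
gripper_force: 0.0
```

Emit:
step_arm(delta_pos=[[0, 0, -0.05], [0, 0, -0.15], [0, 0, -0.3], [0, 0, -0.45], [0, 0, -0.5], [0, 0, -0.5]], twist=[[0, 0, 0], [0, 0, 0], [0, 0, 0], [0, 0, 0], [0, 0, 0], [0, 0, 0]], fingers=[62, 62, 62, 62, 62, 62])

```text
t: 6.6
eef_pos: [539.2, -10.9, 165.3]
orientation: [-0.061, 0.998, -0.001, 0.002]
contact_force: [0.1, 0.4, -1.3]
gripper_width: 62.0
gripper_force: 0.0
```

```bash
python3 - <<'E'
from h import *
p=np.load("vise.npy")
# push start: tool behind lug back, tcp z 60
def W(x,y,z): return [p[0]+np.cos(p[2])*x-np.sin(p[2])*y, p[1]+np.sin(p[2])*x+np.cos(p[2])*y, z]
print("above",W(-100,0,150)); delta(W(-100,0,165),p[2]-np.pi)
st,c=shot("wrist","w4"); 
E
```

```text
above [np.float64(434.87075816958026), np.float64(-23.09522717433637), 150]
pos [539.2 -10.9 165.3] toolx deg -173.01 t 6.6 F [ 0.1  0.4 -1.3] w 62.0
delta [ 0.42   0.002 -0.   ]
twist [-0.0004  0.0011 -0.0009]
```

View pics/w4.png

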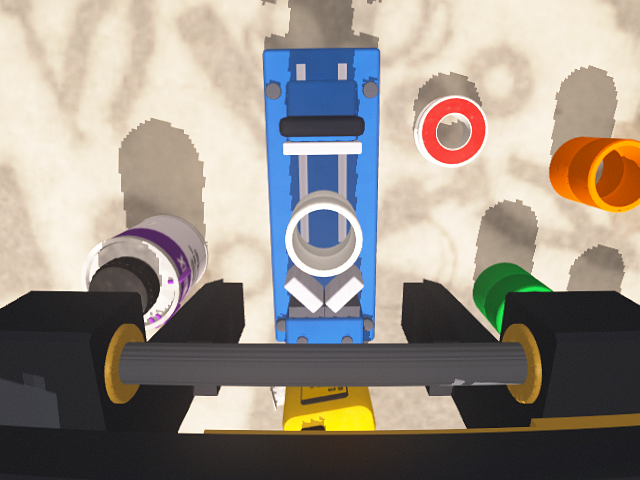

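The coupling stands upright on the bed at (324,235), centred ahead of the V, and nothing else has moved. Next I'll close the fingers and go down behind the lug.

Emit:
step_arm(delta_pos=[[0.1, 0.002, 0], [0.25, 0.002, 0], [0.39, 0.002, 0], [0.39, 0.002, 0], [0.39, 0.002, 0.1], [0.39, 0.002, 0.25], [0.39, 0.002, 0.4], [0.39, 0.002, 0.42]], twist=[[0, 0, -0.001], [0, 0, -0.001], [0, 0, -0.001], [0, 0, -0.001], [0, 0, -0.001], [0, 0, -0.001], [0, 0, -0.001], [0, 0, -0.001]], fingers=[0, 0, 0, 0, 0, 0, 0, 0])

```text
t: 7.45
eef_pos: [439.5, -21.4, 54.5]
orientation: [-0.062, 0.998, 0.002, -0.004]
contact_force: [-0.1, -0.2, 0.0]
gripper_width: 1.0
gripper_force: 0.0
```

```bash
cat > v.py <<'E'
from h import *
p=np.load("vise.npy")
def W(x,y,z): return [p[0]+np.cos(p[2])*x-np.sin(p[2])*y, p[1]+np.sin(p[2])*x+np.cos(p[2])*y, z]
def here():
    e=ctrl.observe()["eef_pos"]; f=ctrl.observe()["contact_force"]; r=R.from_euler("z",-p[2])
    print("vise xyz",r.apply(e-[p[0],p[1],0]).round(1),"F vise",r.apply(f).round(1))
E
python3 -c "
from v import *
here(); delta(W(-80,0,60),p[2]-np.pi)"
```

```text
vise xyz [-95.2   1.1  54.5] F vise [-0.1 -0.2  0. ]
pos [439.5 -21.4  54.5] toolx deg -172.84 t 7.45 F [-0.1 -0.2  0. ] w 1.0
delta [-0.06  -0.004 -0.022]
twist [ 0.0012 -0.0025  0.    ]
```

Emit:
step_arm(delta_pos=[[0, -0.002, -0.03], [-0.02, -0.004, -0.03], [-0.04, -0.004, -0.03], [-0.06, -0.004, -0.03], [-0.06, -0.004, -0.03]], twist=[[0, 0, 0], [0, 0, 0], [0, 0, 0], [0, 0, 0], [0, 0, 0]], fingers=[0, 0, 0, 0, 0])

```text
t: 7.95
eef_pos: [457.5, -21.3, 66.5]
orientation: [-0.063, 0.998, -0.0, 0.001]
contact_force: [-0.0, -1.1, -0.9]
gripper_width: 0.8
gripper_force: 0.0
```

```bash
python3 -c "
from v import *
here(); delta(W(-75,0,60),p[2]-np.pi)"
```

```text
vise xyz [-77.3  -1.   66.5] F vise [-0.2 -1.1 -0.9]
pos [457.5 -21.3  66.5] toolx deg -172.81 t 7.95 F [-0.  -1.1 -0.9] w 0.8
delta [-0.009  0.004  0.026]
twist [-0.0002  0.0004  0.0002]
```

Emit:
step_arm(delta_pos=[[-0.01, 0.003, 0.008], [-0.02, 0.003, 0.016], [-0.03, 0.003, 0.016], [-0.04, 0.003, 0.016], [-0.05, 0.003, 0.016], [-0.06, 0.003, 0.016], [-0.07, 0.003, 0.016], [-0.08, 0.003, 0.016]], twist=[[0, 0, 0], [0, 0, 0], [0, 0, 0], [0, 0, 0], [0, 0, 0], [0, 0, 0], [0, 0, 0], [0, 0, 0]], fingers=[0, 0, 0, 0, 0, 0, 0, 0])

```text
t: 8.75
eef_pos: [475.5, -17.7, 61.6]
orientation: [-0.063, 0.998, 0.0, -0.001]
contact_force: [-6.4, -1.1, 2.4]
gripper_width: 0.4
gripper_force: 3.1
```

```bash
python3 -c "
from v import *
here()"
```

```text
vise xyz [-59.1   0.3  61.6] F vise [-6.5 -0.3  2.4]
```

Emit:
step_arm(delta_pos=[[-0.01, 0, 0], [-0.02, 0, 0], [-0.03, 0, 0], [-0.04, 0, 0], [-0.05, 0, 0], [-0.06, 0, 0], [-0.068, 0, 0], [-0.075, 0, 0]], twist=[[0, 0, 0], [0, 0, 0], [0, 0, 0], [0, 0, 0], [0, 0, 0], [0, 0, 0], [0, 0, 0], [0, 0, 0]], fingers=[0, 0, 0, 0, 0, 0, 0, 0])

```text
t: 9.55
eef_pos: [494.0, -15.3, 61.6]
orientation: [-0.063, 0.998, 0.0, -0.002]
contact_force: [-6.6, 1.6, 3.5]
gripper_width: 0.2
gripper_force: 3.2
```

```bash
python3 -c "
from v import *
here()"
```

```text
vise xyz [-40.4   0.4  61.6] F vise [-6.4  2.4  3.5]
```

Emit:
step_arm(delta_pos=[[-0.004, 0, 0], [-0.008, 0, 0], [-0.012, 0, 0], [-0.016, 0, 0], [-0.02, 0, 0], [-0.02, 0, 0]], twist=[[0, 0, 0], [0, 0, 0], [0, 0, 0], [0, 0, 0], [0, 0, 0], [0, 0, 0]], fingers=[0, 0, 0, 0, 0, 0])

```text
t: 10.15
eef_pos: [499.0, -14.6, 61.6]
orientation: [-0.063, 0.998, 0.001, -0.001]
contact_force: [-5.7, 1.4, 3.2]
gripper_width: 0.5
gripper_force: 2.7
```

```bash
python3 -c "
from v import *
here(); shot('wrist','w5')"
```

```text
vise xyz [-35.3   0.4  61.6] F vise [-5.5  2.1  3.2]
```

Emit:
step_arm(delta_pos=[[-0.002, 0, 0], [-0.004, 0, 0], [-0.006, 0, 0], [-0.008, 0, 0], [-0.008, 0, 0]], twist=[[0, 0, 0], [0, 0, 0], [0, 0, 0], [0, 0, 0], [0, 0, 0]], fingers=[0, 0, 0, 0, 0])

```text
t: 10.7
eef_pos: [500.4, -14.4, 61.6]
orientation: [-0.063, 0.998, 0.001, -0.002]
contact_force: [-9.3, 0.3, 6.0]
gripper_width: 0.4
gripper_force: 4.7
```

```bash
python3 -c "
from v import *
here()"
```

```text
vise xyz [-33.9   0.5  61.6] F vise [-9.2  1.4  6. ]
```

Emit:
step_arm(delta_pos=[[-0.002, 0, 0], [-0.003, 0, 0], [-0.003, 0, 0]], twist=[[0, 0, 0], [0, 0, 0], [0, 0, 0]], fingers=[0, 0, 0])

```text
t: 11.0
eef_pos: [500.5, -14.4, 61.6]
orientation: [-0.063, 0.998, 0.001, -0.003]
contact_force: [-13.8, -1.4, 10.0]
gripper_width: 0.2
gripper_force: 7.0
```

```bash
python3 -c "
from v import *
here()"
```

```text
vise xyz [-33.8   0.5  61.6] F vise [-13.8   0.3  10. ]
```

Emit:
step_arm(delta_pos=[[-0.002, 0, 0], [-0.004, 0, 0], [-0.004, 0, 0], [-0.004, 0, 0]], twist=[[0, 0, 0], [0, 0, 0], [0, 0, 0], [0, 0, 0]], fingers=[0, 0, 0, 0])

```text
t: 11.4
eef_pos: [500.6, -14.4, 61.5]
orientation: [-0.063, 0.998, 0.001, -0.004]
contact_force: [-20.3, -2.5, 13.7]
gripper_width: 0.4
gripper_force: 10.1
```

```bash
python3 -c "
from v import *
here()"
```

```text
vise xyz [-33.7   0.5  61.5] F vise [-20.5   0.   13.7]
```

Emit:
step_arm(delta_pos=[[0, 0, 0], [0, 0, 0], [0.01, 0, 0], [0.03, 0, 0], [0.06, 0, 0], [0.06, 0, -0.15], [0.06, 0, -0.3], [0.06, 0, -0.4]], twist=[[0, 0, 0], [0, 0, 0], [0, 0, 0], [0, 0, 0], [0, 0, 0], [0, 0, 0], [0, 0, 0], [0, 0, 0]], fingers=[0, 0, 0, 0, 0, 0, 0, 0])

```text
t: 12.2
eef_pos: [489.0, -16.6, 164.3]
orientation: [-0.062, 0.998, -0.0, 0.001]
contact_force: [0.0, 0.3, -0.3]
gripper_width: 0.4
gripper_force: 0.0
```

Emit:
step_arm(delta_pos=[[0, 0, -0.05], [0, 0, -0.1], [0, 0, -0.1]], twist=[[0, 0, 0], [0, 0, 0], [0, 0, 0]], fingers=[0, 0, 0])

```text
t: 12.5
eef_pos: [489.2, -16.7, 188.2]
orientation: [-0.062, 0.998, -0.0, 0.001]
contact_force: [0.1, -0.1, -0.5]
gripper_width: 0.3
gripper_force: 0.0
```

```bash
python3 - <<'E'
from v import *
here(); st,c=shot("wrist","w6"); _,s=shot("scene","s6")
u=proj(c,[W(25,0,50)],st)[0];print(u)
x,y=[int(v) for v in proj(s,[W(5,0,40)])[0]]
a=cv2.resize(s["color"][y-60:y+60,x-60:x+60],(480,480),interpolation=cv2.INTER_CUBIC)
b=cv2.resize(c["color"][:,80:560],(480,480)) if not(0<u[0]<640) else c["color"][:, :320*2]
x0=int(np.clip(u[0]-80,0,480));y0=int(np.clip(u[1]-120,0,240))
b=cv2.resize(c["color"][y0:y0+240,x0:x0+160],(320,480),interpolation=cv2.INTER_CUBIC)
print(x0,y0);cv2.imwrite("pics/f.png",np.hstack([a,b]))
E
```

```text
vise xyz [-45.3  -0.4 188.2] F vise [ 0.1 -0.1 -0.5]
[323.71460071 316.9672067 ]
243 196
```

View pics/f.png

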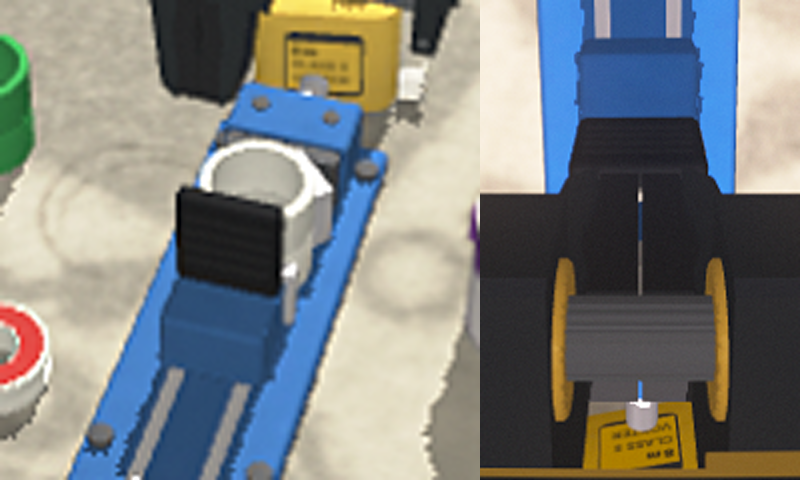

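The scene crop shows the coupling upright between jaw and V. I'll take one last wrist look from above to check that it's centred.

Emit:
step_arm(delta_pos=[[-0.1, 0, -0.05], [-0.25, 0, -0.08], [-0.4, 0, -0.08], [-0.44, 0, -0.08], [-0.44, 0, -0.08]], twist=[[0, 0, 0], [0, 0, 0], [0, 0, 0], [0, 0, 0], [0, 0, 0]], fingers=[0, 0, 0, 0, 0])

```text
t: 13.1
eef_pos: [598.4, -2.6, 205.1]
orientation: [-0.063, 0.998, 0.0, -0.001]
contact_force: [0.5, -0.0, 0.0]
gripper_width: 0.5
gripper_force: 0.0
```

```bash
python3 - <<'E'
from v import *
here(); st,c=shot("wrist","w7")
im=c["color"].copy(); d=p[3]
print("expected rim c",proj(c,[W(35-d,0,62)],st)); 
u=proj(c,[W(25,0,62)],st)[0]; x0=int(np.clip(u[0]-100,0,440));y0=int(np.clip(u[1]-75,0,330))
print(x0,y0); cv2.imwrite("pics/f2.png",cv2.resize(im[y0:y0+150,x0:x0+200],(800,600),interpolation=cv2.INTER_CUBIC))
E
```

```text
vise xyz [ 64.8  -0.  205.1] F vise [ 0.4 -0.1  0. ]
expected rim c [[322.73577039 167.44145163]]
222 93
```

View pics/f2.png

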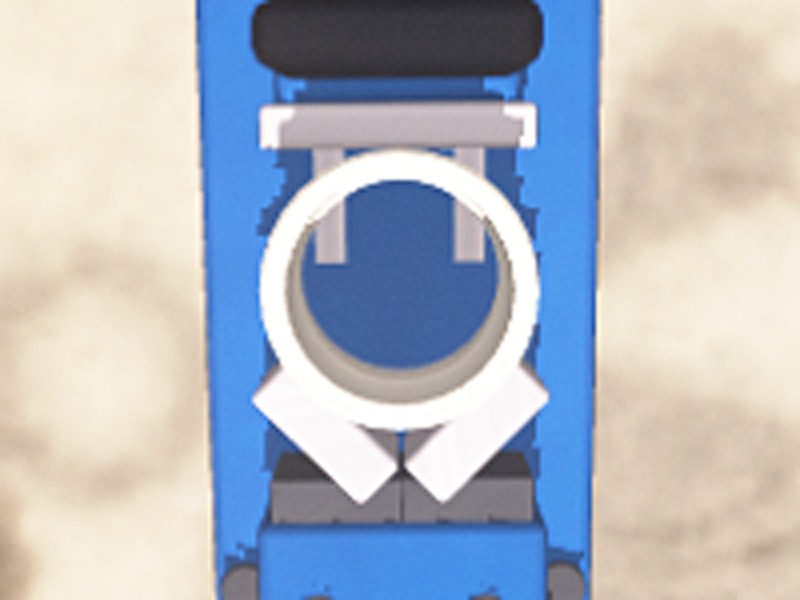

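The rim centre at crop (400,290) lines up with the V apex at (401,465). The coupling bears evenly on both faces with the jaw against it, so I'm handing in.

```bash
python3 -c "
from station import sign_off
print(sign_off())"
```

```text
the job is handed in; nothing more can be done
None
```

The white coupling is standing upright on the vise bed, clamped centred in the V with about 14.5 N on it (20.5 N measured push less the stated 6 N drag); the arm is clear, nothing else was touched, and the job was handed in at about 13 s.

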